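# Clear the portioning board and hold its length stop at the mark

### The job

Make the cheese portioning board ready for a colleague to lock its length stop: with the held scraper block, push the three wax chips off the white board into the gutter along its near edge (do not touch chips with the fingers), and set the scraper back down on the table on its flat underside. Then take the grip post of the sprung stop rod, pull the rod out of its tube until its pointer stands over the middle of the mark clip on the rule, and finish while still holding it there against its spring. Leave everything else on the table where it is.

Things in the scene. Friction and masses are not known exactly. Their poses are not given: they have to be found in the camera images.
- board: White plastic portioning board fixed to the table, a gutter along its near edge. Origin on the table top, under the slab; own x points away from the robot (within 0.2 rad of world x), y left, z up. Slab: x -85 to 120, y -130 to 160 mm, top at z = 30. A steel rule, 12 wide, 6 high, lies on it at x = 113, y -125 to 125 mm.
- gutter (a point): Middle of the floor of the board's aluminium gutter, at board x = -122, y = 15, z = 3 mm. Open above; inside from x -160 to -85 (the slab's near face) and y -127 to 157 mm; outer walls 24 mm high.
- tube_mouth (a point): Middle of the mouth of the stop rod's fixed tube, at board x = 80, y = 170, z = 52 mm. The tube (22 mm diameter, collar 27) runs from here to board y = 340 mm.
- stop_rod (a joint): How far the steel stop rod (12 mm) is pulled out of its tube, m: 0 = in (start), at most 0.165. It slides straight along the board's -y. Its inner spring pulls it back: 3 N at 0, rising 55 N per m, 10 N at 0.13; friction 0.5 N. Released, it springs back in.
- stop_plate (a point): Middle of the steel stop plate that the rod carries out over the slab and moves along: 70 mm long (board x), 5 thick (y), 28 high, its bottom 8 mm above the slab. It lies 45 mm to the board's -x and 6 mm to the -y of the grip post's axis.
- grip_post (a point): Black upright round post, 18 mm diameter, on the rod's outer end. Point: where the post axis meets rod axis (52 mm over the table); the post reaches 10 to 58 mm above it, below is a hub 26 x 22 x 20 mm. Axes as the board's. With the rod in: board x = 80, y = 120 mm, 50 mm from the tube's mouth. Pinch it from above, fingers closing in any horizontal direction.
- pointer (a point): End of the 3 mm wide pointer that reaches from the hub over the rule: 33 mm to the board's +x of the grip post's axis, same y, 48 mm over the table. Moves with the rod; passes over the mark clip without touching.
- mark_clip: Length mark: dark steel saddle clip fixed on the rule, 22 mm across it, 12 mm along it (board y), 11 mm high. Origin in its middle on the slab top (z = 30 mm); axes as the board's. Its place along the rule differs each time: the rod must come out 60 to 130 mm.
- scraper: White plastic scraper block, loose on the table right of the board, about 220 g: blade block 150 mm long (own x), 24 wide (own y), 22 high, on it a grip rib 90 long, 18 wide, up to 59 mm above the underside. Origin in the middle of the underside. Take it across the rib from above.
- chip_a: Hard pale wax chip, 26 x 18 x 10 mm, 11 g, loose on the slab. Origin in the middle of its underside. All three start at board x -60 to 35, y -80 to 20 mm.
- chip_b: A second such chip, 22 x 20 x 10 mm.
- chip_c: A third such chip, 24 x 16 x 10 mm.
- cheese_1: Bystander: small cheese in a round wooden hoop, 80 mm across, 47 high. Origin in or near its underside. To be left alone.
- cheese_2: Bystander: a second such cheese in its hoop. Origin in or near its underside. To be left alone.
- hoop: Bystander: empty wooden hoop, 90 mm across, 40 high. Origin in or near its underside. To be left alone.
- jar: Bystander: closed glass jar, 60 mm across, 75 high. Origin in or near its underside. To be left alone.
- brush: Bystander: white-handled brush, 180 mm long, lying. Origin in or near its underside. To be left alone.
- spatula: Bystander: white-handled spatula, 200 mm long, lying. Origin in or near its underside. To be left alone.
- sprayer: Bystander: white pump sprayer bottle, 104 mm across, about 205 high. Origin in or near its underside. To be left alone.
Mind the look-alikes: they are no part of the job. Leave any blue look-alike of the scraper alone.

How it is judged:
By the outcome, as a careful person would: the job done as asked, in the order asked, and still so for the second after the job is handed in, while the arm keeps its last pose, push and grip.
It also fails if it takes over 59 s, if anything falls off the work surface, if the arm or the gripper's body presses on something with over 40 N, if the wrist force passes 120 N, or if a joint passes its speed limit or range.

### The arm

A 6-joint arm with a two-finger parallel gripper is mounted at the origin on the work surface. World frame = base frame: x ahead of the robot, y to its left, z up, the work surface at z = 0. Lengths are in mm, angles in rad, forces in N, time in s.
With the tool pointing down it reaches from about 400 to 925 mm from the base axis. Payload 12.5 kg.
Tool frame: the origin (TCP) lies midway between the tips of the shut fingers; the grasp point (between the pads) lies 19 mm behind it (env.pinch_z is the z of the grasp point in the tool frame, in mm); z points along the fingers, y is the line along which they close (so a half turn about z gives the same grasp; the last joint's range is limited). The gripper opens to 95 mm and grips with 3 to 60 N. Pads are 20 mm wide; open, the fingers measure 119 mm over their backs; the gripper's body (75 mm by 180 mm) begins 59 mm behind the grasp point.
Start: joints at [-1.399, 0.491, 1.559, -0, 1.092, -0.106], TCP at [171.423, -601.05, 214.661] pointing down, gripper open.
Joint ranges: [-3.1, 3.1], [-0.84, 2.19], [0.05, 2.79], [-1.13, 4.28], [0.06, 2.93], [-2.69, 2.69]. Speed limits (rad/s): [2.22, 2.22, 2.79, 3.14, 3.14, 3.14].

### API

Orientations are given as [roll, pitch, yaw] about the fixed x, y, z axes, in that order (R = Rz(yaw) Ry(pitch) Rx(roll)).
In Python, from cell import env, eyes gives the robot as it stands.
- The arm moves only by the shell command python3 -m inch 'ROWS'. ROWS is JSON, a list of rows, each a list of 3 entries, a list of its own where there are three numbers: the shift along the tool's x, y, z in units of 60 mm (1.0 is 60 mm), then the turn about the tool's z in units of 5 degrees (1.0 is 5 degrees), then the closure, from -1 (fully open) to 1 (shut). In form: [[[tx, ty, tz], turn, claw], ...]. A call has exactly 10 rows; each row shifts and turns the commanded pose from where the row before left it, along the tool's axes as they then stand; what a row does not reach is not made up. A row lasts 1/8 s, in which the tool goes at most 62.5 mm and 10.7 degrees, less where a joint would pass 70% of its speed; a pose out of reach is approached as far as the arm can. A call is refused whole if a number of a shift passes 1 or a number of a turn 1, either way. A call with a gripper value outside its range is refused whole. The fingers move at their own pace and stop on an object; the grip force is fixed at half the most. Time passes only in rows, so rows that do not move let the fingers close, or fill a call up. It gives the time, the measured TCP pose, the force, the opening and the grip force at its end, in the units of the state.
- env.state(): the state, without advancing time (a new reading comes with each control period).
- eyes.read_camera(name): name is "scene" or "top" or "wrist"; returns a dict with "pixels" (480x640x3 uint8, red, green, blue), "fx", "fy", "cx", "cy" (pixels), "distortion" ([k1, k2, p1, p2, k3] as OpenCV has them; the pictures are not rectified), "extrinsics" (4x4, takes a point from world to camera coordinates). Camera axes: x right, y down, z forward; pixel columns grow to the right and rows downward; lengths in mm; the calibration is good to about 2 mm. A picture is of the moment at which its call begins. There is no depth.
- env.job_done(): hands the job in; it is judged then, once.
Trained networks look in a picture, given as the dict that the camera call returned (one of the last four; its "shot" number tells which), for a name from the list of things; names that differ only in an ending like _2 or _b are one class to them, and where a whole thing is asked for, a point or a joint stands for the part that bears it (a point fixed in the world has none). Each returns a list of dicts, best first, with "score" (0 to 1); they miss things now and then, are a little off and sometimes report something else, mostly with a low value. They report only what shows in the picture. A call takes as long as a camera call. They do not tell look-alikes from the thing itself.
- eyes.boxes_of(name, picture): "centre" ([row, column] in pixels, amid what is visible of it).
- eyes.cut_out(name, picture): "mask" (480x640 bool, what is visible of it) and "centre" ([row, column] in pixels, amid what is visible of it).
- eyes.spot_point(name, picture): "centre" ([row, column] in pixels: a listed point, or the origin of a listed thing).
The state is a dict: "t": time; "joints": joint angles; "qvel": joint speeds; "tau": joint torques, N m; "eef_pos": TCP position; "tcp_rot": TCP orientation; "ft_force": force on the tool from outside, world axes, zero at the start; "moment": the same for the moment, N m; "opening": opening from 0.0 (shut) to 1.0 (fully open); "grip_force": force on a finger pad.
Only numpy, scipy, OpenCV 4.12 (cv2) and the standard library are available. Lean on these libraries where they do the work, as an engineer would, in place of code of your own. Each camera call takes 0.05 s, during which the arm holds its last target. There are 200 camera calls.

## Working session

There is one attempt and no reset: what is moved stays moved. The work goes in short steps, Python scripts to look and compute and a shell command to move; the robot and the scene stay as the last step left them, time stands still between calls to the robot, and variables do not carry over. Pictures are saved under pics/ and viewed, at most 10 in all, crops included, and the job is handed in when it is done.

```bash
ls; mkdir -p pics; cat > h.py <<'E'
import numpy as np, cv2
from cell import env, eyes
def pix2plane(p,rc,z):
    K=np.array([[p['fx'],0,p['cx']],[0,p['fy'],p['cy']],[0,0,1.]])
    u=cv2.undistortPoints(np.array([[[rc[1],rc[0]]]],float),K,np.array(p['distortion'],float))[0,0]
    E=np.array(p['extrinsics']);R=E[:3,:3];t=E[:3,3]
    d=R.T@np.array([u[0],u[1],1]);c=-R.T@t
    return (c+d*(z-c[2])/d[2])
def proj(p,X):
    K=np.array([[p['fx'],0,p['cx']],[0,p['fy'],p['cy']],[0,0,1.]])
    E=np.array(p['extrinsics'])
    q,_=cv2.projectPoints(np.array(X,float).reshape(-1,3),cv2.Rodrigues(E[:3,:3])[0],E[:3,3],K,np.array(p['distortion'],float))
    return q.reshape(-1,2)
def save(p,n): cv2.imwrite('pics/'+n,p['pixels'][:,:,::-1])
E
python3 - <<'E'
from h import *
np.set_printoptions(precision=1,suppress=True)
print(env.state())
for n in ('top','scene'):
    p=eyes.read_camera(n);save(p,n+'0.png')
    print(n,[p[k] for k in('fx','cx','distortion')])
    for nm,z in (('gutter',3),('tube_mouth',52),('grip_post',52),('stop_plate',52),('pointer',48),('mark_clip',30),('scraper',0),('chip_a',30)):
        print(nm,[(round(r['score'],2),np.round(r['centre']),pix2plane(p,r['centre'],z)[:2]) for r in eyes.spot_point(nm,p)[:4]])
E
```

```text
pics
{'t': 0.0, 'joints': array([-1.4,  0.5,  1.6, -0. ,  1.1, -0.1]), 'qvel': array([-0., -0., -0.,  0., -0., -0.]), 'tau': array([ -0. , -61.3, -25.8,   0.1,   0. ,  -0. ]), 'eef_pos': array([ 171.4, -600.8,  214.1]), 'tcp_rot': array([-3.1, -0. ,  0.3]), 'ft_force': array([-0.3, -0.3,  1. ]), 'moment': array([ 0. , -0.1, -0. ]), 'grip_force': 0.0, 'opening': 0.9994749258198602}
top [506.141614822254, 320.29158424428033, array([0., 0., 0., 0., 0.])]
gutter [(0.85, array([288., 325.]), array([436.5, -58.2]))]
tube_mouth [(0.69, array([219., 250.]), array([604.5, 119.9]))]
grip_post [(0.53, array([216., 271.]), array([611.8,  70.6])), (0.34, array([197., 303.]), array([656.6,  -9.3]))]
stop_plate [(0.8, array([232., 272.]), array([570.2,  67.7])), (0.19, array([266., 436.]), array([ 480.6, -322.7]))]
pointer [(0.84, array([202., 263.]), array([648.4,  89.6]))]
mark_clip [(0.72, array([201., 262.]), array([655.1,  94.8])), (0.54, array([196., 307.]), array([665.4, -17.4])), (0.45, array([161., 346.]), array([ 752.8, -115.7]))]
scraper [(0.87, array([176., 474.]), array([ 717.4, -442.8
[... 736 characters left out ...]
), array([566. ,  68.6]))]
pointer [(0.63, array([254., 390.]), array([641.1,  94.6]))]
mark_clip [(0.6, array([358., 280.]), array([ 725.4, -272.8])), (0.5, array([287., 357.]), array([668.4, -27.3])), (0.35, array([347., 136.]), array([ 534.1, -509.3]))]
scraper [(0.84, array([407., 202.]), array([ 715.3, -448.3])), (0.8, array([302., 206.]), array([ 486.6, -335.3])), (0.64, array([281.,  99.]), array([ 284.9, -523.4])), (0.61, array([344., 132.]), array([ 500.9, -514.5]))]
chip_a [(0.69, array([360., 282.]), array([ 730.1, -272.4])), (0.64, array([266., 298.]), array([ 535.4, -109.1])), (0.53, array([253., 306.]), array([509.6, -68.6])), (0.37, array([273., 322.]), array([587.6, -71.6]))]
```

```bash
python3 - <<'E'
import cv2
a=cv2.imread('pics/top0.png');b=a[130:370,110:540]
cv2.imwrite('pics/topc.png',cv2.resize(b,(800,446),interpolation=cv2.INTER_CUBIC))
E
```

```text
(no output)
```

View pics/topc.png

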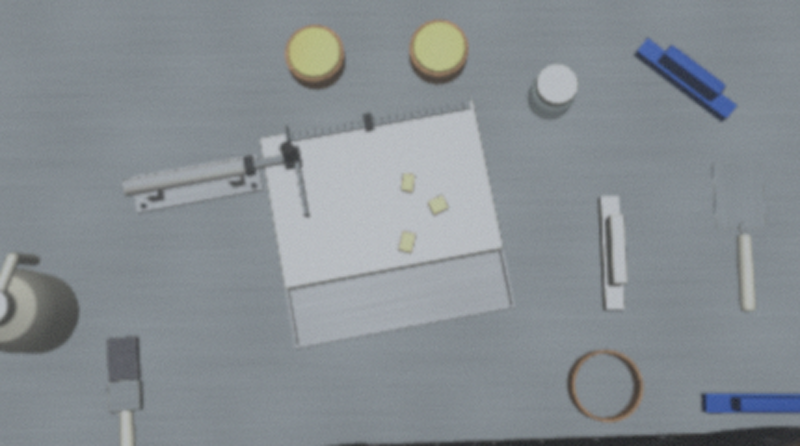

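View pics/scene0.png

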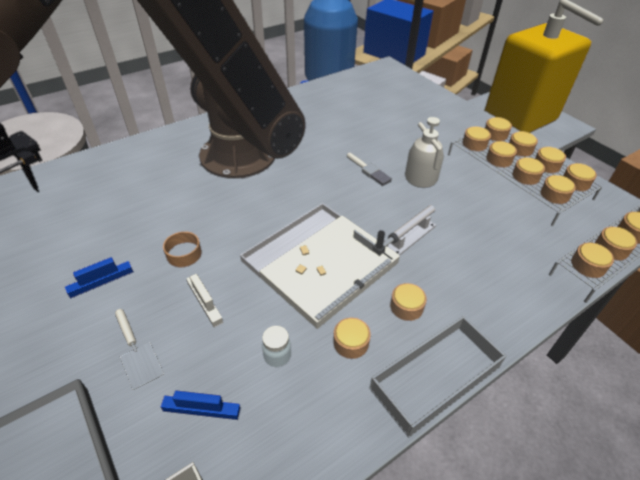

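The crop shows the white scraper at crop (612,252), the three chips at about (407,182), (438,205) and (407,242), and the clip at (368,122), which is full-image pixel (308,196). The blue ones are look-alikes. Next I'll fit the poses.

```bash
cat > m.py <<'E'
from h import *
from scipy.optimize import least_squares
np.set_printoptions(precision=1,suppress=True)
def B(th,X): # board->world
    c,s=np.cos(th[2]),np.sin(th[2]);X=np.atleast_2d(np.array(X,float))
    return np.c_[th[0]+c*X[:,0]-s*X[:,1],th[1]+s*X[:,0]+c*X[:,1],X[:,2]]
def invB(th,w):
    c,s=np.cos(th[2]),np.sin(th[2]);d=np.array(w[:2])-th[:2]
    return np.array([c*d[0]+s*d[1],-s*d[0]+c*d[1]])
E
python3 - <<'E'
from m import *
obs=[]
P={n:eyes.read_camera(n) for n in('top','scene')}
names={'gutter':(-122,15,3),'tube_mouth':(80,170,52),'grip_post':(80,120,52),'stop_plate':(35,114,52),'pointer':(113,120,48)}
for n,p in P.items():
    for k,X in names.items():
        r=eyes.spot_point(k,p)
        if r: obs.append((n,X,r[0]['centre'],k))
z=446/240; zc=800/430
for (c,r),X in {(472,104):(120,-130,30),(262,138):(120,160,30),(288,288):(-85,160,30),(500,248):(-85,-130,30)}.items():
    obs.append(('top',X,(130+r/z,110+c/zc),'c'))
def f(t): return np.concatenate([(proj(P[n],B(t,X))[0]-np.array(rc)[::-1]) for n,X,rc,k in obs])
s=least_squares(f,[550,-60,.155],loss='soft_l1',x_scale=[10,10,.1]);th=s.x
np.save('th.npy',th);print('board',th[:2],round(th[2],4));e=f(th).reshape(-1,2)
for o,q in zip(obs,e): print(o[0],o[3],q)
for n,p in P.items():
    for k,zz in(('chip_a',35),('mark_clip',35),('scraper',0)):
        for r in eyes.cut_out(k,p)[:5]:
            m=r['mask'].astype(np.uint8)
            w=pix2plane(p,r['centre'],zz); rect=cv2.minAreaRect(cv2.findNonZero(m))
            print(n,k,round(r['score'],2),np.round(r['centre']),'world',w[:2],'board',invB(th,w),m.sum(),np.round(rect[1]),round(rect[2]), p['pixels'][r['mask']].mean(0))
st=env.state();print(st['joints'],st['tcp_rot'],st['tcp_rot'][2]-st['joints'][0]+st['joints'][5])
E
```

```text
board [555.4 -55.9] 0.1697
top gutter [-21.5 129.5]
top tube_mouth [ 0.4 -0.9]
top grip_post [-3.   1.3]
top stop_plate [0.7 2.4]
top pointer [ 4.  -0.1]
scene gutter [2.2 0.6]
scene tube_mouth [183.5 -60.3]
scene grip_post [-0.8 -0.8]
scene stop_plate [-0.1 -0. ]
scene pointer [2.2 0.6]
top c [ 1.6 -3.1]
top c [ 0.1 -0.1]
top c [-0.   0.2]
top c [ 3.4 -0.5]
top chip_a 0.5 [258. 329.] world [507.7 -70. ] board [-49.4  -5.9] 85 [ 8. 11.] 14 [178.4 180.5 157.3]
top chip_a 0.48 [238. 343.] world [ 556.9 -105.2] board [ -6.9 -48.9] 59 [8. 8.] 45 [179.1 181.7 155.4]
top mark_clip 0.58 [193. 306.] world [671.1 -14.9] board [120.9  20.8] 54 [6. 9.] 0 [ 94.6  98.3 100.5]
top mark_clip 0.52 [157. 345.] world [ 762.6 -115.2] board [194.2 -93.5] 885 [34. 31.] 90 [158.9 156.6 119.8]
top scraper 0.88 [171. 478.] world [ 728.5 -454.4] board [ 103.3 -422. ] 981 [62. 18.] 36 [ 67.6  84.2 124.1]
top scraper 0.78 [348. 522.] world [ 287.2 -529.1] board [-344.3 -421.1] 606 [ 9. 66.] 90 [ 62.3  85.4 142.6]
top scraper 0.64 [267. 437.] world [ 484. -338.] board [-118. -266.] 868 [63. 15.] 87 [149.3 152.8
[... 247 characters left out ...]
rld [ 775.  -126.9] board [ 204.4 -107.1] 1275 [36. 42.] 14 [187.  163.3 106.5]
scene mark_clip 0.47 [241. 379.] world [583.2 107.9] board [ 55.1 156.7] 522 [45. 25.] 17 [108.4 109.7 108.6]
scene mark_clip 0.43 [284. 361.] world [668.4 -18.3] board [117.8  18. ] 55 [10.  6.] 45 [96.7 98.2 98.6]
scene scraper 0.95 [274.  94.] world [ 255.2 -527. ] board [-375.4 -413.7] 1317 [24. 69.] 68 [ 29.3  60.5 125.7]
scene scraper 0.81 [300. 204.] world [ 479.3 -335.2] board [-122.2 -262.5] 733 [56. 14.] 61 [180.9 180.6 174.3]
scene scraper 0.79 [407. 201.] world [ 714.4 -449.5] board [  90.2 -414.9] 1680 [80. 24.] 7 [ 37.6  71.8 142.2]
[-1.4  0.5  1.6  0.   1.1 -0.1] [ 3.1 -0.   0.3] 1.5707765597783638
```

```bash
cat > go.py <<'E'
from h import *
import sys
def plan(x,y,z,yaw):
    st=env.state();p=st['eef_pos'];a=st['tcp_rot'][2]
    d=np.array([x,y])-p[:2]
    for nm,b in(('at start yaw',a),('at end yaw',yaw)):
        c,s=np.cos(b),np.sin(b)
        print(nm,'tx %.3f ty %.3f'%((c*d[0]+s*d[1])/60,(s*d[0]-c*d[1])/60),end=' | ')
    print('tz %.3f turn %.3f'%((p[2]-z)/60,-np.degrees(yaw-a)/5),'from',p.round(1),round(a,4))
if __name__=='__main__': plan(*map(float,sys.argv[1:]))
E
python3 go.py 485 -337 230 0.05
```

```text
at start yaw tx 6.233 ty -2.799 | at end yaw tx 5.440 ty -4.134 | tz -0.256 turn 2.610 from [ 171.4 -601.1  214.6] 0.2778
```

```bash
python3 -m inch '[[[0.5,-0.2,-0.25],0,-1],[[0.9,-0.4,0],0,-1],[[0.9,-0.4,0],0,-1],[[0.9,-0.4,0],0,-1],[[0.9,-0.4,0],0,-1],[[0.9,-0.4,0],0,-1],[[0.9,-0.4,0],0.6,-1],[[0.3,-0.2,0],1,-1],[[0,0,0],1,-1],[[0,0,0],0,-1]]'
python3 - <<'E'
from m import *
p=eyes.read_camera('wrist');save(p,'w1.png');t=eyes.read_camera('top')
for n,q in(('w',p),('t',t)):
  for r in eyes.spot_point('scraper',q)[:3]: print(n,r['score'],r['centre'],pix2plane(q,r['centre'],0))
for r in eyes.cut_out('scraper',p)[:2]:
    print(cv2.minAreaRect(cv2.findNonZero(r['mask'].astype(np.uint8))),r['score'])
E
```

```text
t: 3.05
eef_pos: [484.1, -337.9, 229.6]
tcp_rot: [3.141, 0.0, 0.052]
ft_force: [-0.8, -0.1, -0.3]
opening: 1.0
grip_force: 0.0
w 0.87 [210.6, 307.5] [ 481.5 -336.2    0. ]
w 0.67 [397.2, 469.6] [ 288.  -520.4    0. ]
t 0.85 [347.4, 520.3] [ 287.5 -524.4    0. ]
t 0.78 [173.3, 477.2] [ 723.3 -451.8    0. ]
((432.5, 390.5), (11.0, 67.0), 90.0) 0.9
((308.93792724609375, 207.05517578125), (27.481908798217773, 165.47865295410156), 3.3664603233337402) 0.65
```

View pics/w1.png

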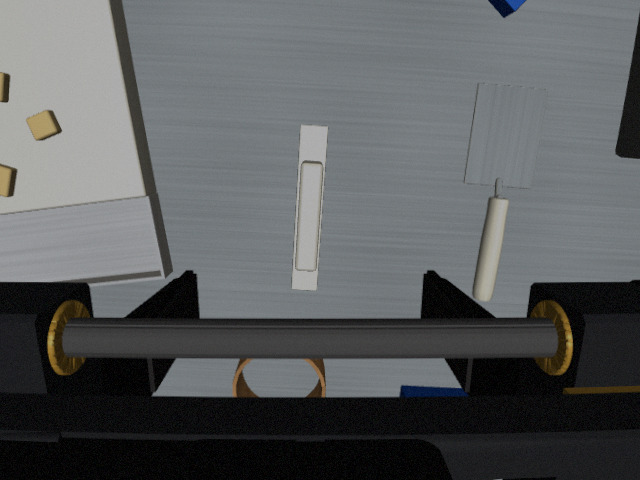

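The scraper is seen from above. Its blade corners are at about (301,125), (328,127), (317,290) and (292,289), and the rib top spans (302..324,161) to (296..318,271).

```bash
python3 - <<'E'
from m import *
p=eyes.read_camera('wrist')
g=lambda c,r,z:pix2plane(p,(r,c),z)[:2]
for a,b,z in(((314.5,125.5),(304.5,289.5),22),((313,161),(307,271),59)):
    A=g(*a,z);C=g(*b,z);d=A-C;print((A+C)/2,np.linalg.norm(d),np.arctan2(d[1],d[0]))
m=(p['pixels'].min(2)>140);n,l,s,c=cv2.connectedComponentsWithStats(m.astype(np.uint8))
k=l[210,308];print(cv2.minAreaRect(cv2.findNonZero((l==k).astype(np.uint8))),s[k])
E
python3 go.py 485 -337.5 120 -0.01
```

```text
[ 484.4 -338.3] 149.13765422431814 -0.010108372105949328
[ 485.3 -338.8] 90.83221353869695 -0.0032593693339018565
((307.7589111328125, 206.6172637939453), (26.873676300048828, 164.76756286621094), 3.814074993133545) [ 291  124   36  166 3751]
at start yaw tx 0.022 ty -0.016 | at end yaw tx 0.021 ty -0.017 | tz 1.828 turn 0.700 from [ 483.7 -338.5  229.7] 0.0511
```

```bash
python3 -m inch '[[[0.02,0,0.4],0.68,-1],[[0,0,0.6],0,-1],[[0,0,0.8],0,-1],[[0,0,0.8],0,-1],[[0,0,0.5],0,-1],[[0,0,0.28],0,-1],[[0,0,0],0,0],[[0,0,0],0,1],[[0,0,0],0,1],[[0,0,0],0,1]]'; python3 go.py 485 -338.5 27 -0.008
```

```text
t: 4.6
eef_pos: [485.4, -338.4, 27.7]
tcp_rot: [3.141, -0.001, -0.008]
ft_force: [-0.4, -0.2, -0.6]
opening: 0.636
grip_force: 0.0
at start yaw tx -0.007 ty 0.002 | at end yaw tx -0.007 ty 0.002 | tz 0.011 turn -0.004 from [ 485.4 -338.4   27.7] -0.0083
```

```bash
python3 -m inch '[[[0,0,0],0,1],[[0,0,0],0,1],[[0,0,0],0,1],[[0,0,0],0,1],[[0,0,0],0,1],[[0,0,0],0,1],[[0,0,0],0,1],[[0,0,-0.2],0,1],[[0,0,-0.8],0,1],[[0,0,-1],0,1]]'
python3 - <<'E'
from m import *
# refit board using only good points, initial from near
P={n:eyes.read_camera(n) for n in('top','scene','wrist')}
save(P['wrist'],'w2.png')
names={'gutter':(-122,15,3),'tube_mouth':(80,170,52),'grip_post':(80,120,52),'stop_plate':(35,114,52),'pointer':(113,120,48)}
th0=np.array([556,-58,.155]);obs=[]
for n,p in P.items():
    for k,X in names.items():
        for r in eyes.spot_point(k,p):
            e=proj(p,B(th0,X))[0]-np.array(r['centre'])[::-1]
            if np.abs(e).max()<(8 if n!='wrist' else 25): obs.append((n,X,r['centre'],k));break
z=446/240; zc=800/430
for (c,r),X in {(472,104):(120,-130,30),(262,138):(120,160,30),(288,288):(-85,160,30),(500,248):(-85,-130,30)}.items():
    obs.append(('top',X,(130+r/z,110+c/zc),'c'))
def f(t): return np.concatenate([(proj(P[n],B(t,X))[0]-np.array(rc)[::-1]) for n,X,rc,k in obs])
th=least_squares(f,th0,loss='soft_l1',x_scale=[10,10,.1]).x
np.save('th.npy',th);print('board',th[:2],round(th[2],4))
for o,q in zip(obs,f(th).reshape(-1,2)): print(o[0],o[3],q)
print(env.state()['grip_force'],env.state()['opening'])
for b in((70,-30,0),(-90,-30,0)): print(B(th,b))
E
```

```text
t: 5.85
eef_pos: [484.7, -337.9, 148.1]
tcp_rot: [-3.14, 0.001, -0.008]
ft_force: [0.7, -0.6, -2.3]
opening: 0.187
grip_force: 30.0
board [554.1 -53. ] 0.1647
top tube_mouth [1.1 3.1]
top grip_post [-0. -2.]
top stop_plate [ 3.  -0.2]
top pointer [ 1.9 -0.1]
scene gutter [ 3.2 -1.2]
scene tube_mouth [ 4.7 -1.9]
scene grip_post [ 0.4 -1.5]
scene stop_plate [-2.2  2. ]
scene pointer [ 1.3 -1.7]
top c [ 0.8 -2.3]
top c [-0.9  0.1]
top c [-1.4  0.5]
top c [2.2 0.4]
29.999114871025085 0.18647720773881493
[[628.1 -71.2   0. ]]
[[470.2 -97.4   0. ]]
```

```bash
python3 -m inch '[[[0.35,-0.6,0],0,1],[[0.45,-0.9,0],0,1],[[0.45,-0.9,0],0,1],[[0.5,-0.9,0],0,1],[[0.4,-0.8,0],0,1],[[0.2,-0.4,0],-0.5,1],[[0,0,0],-1,1],[[0,0,0],-1,1],[[0,0,0],-1,1],[[0,0,0],-1,1]]'; python3 -m inch '[[[0,0,0],-1,1],[[0,0,0],-1,1],[[0,0,0],-1,1],[[0,0,0],-1,1],[[0,0,0],-1,1],[[0,0,0],-1,1],[[0,0,0],-1,1],[[0,0,0],-1,1],[[0,0,0],-1,1],[[0,0,0],-1,1]]'; python3 go.py 628 -71 148 1.736
python3 - <<'E'
from m import *
th=np.load('th.npy')
p=eyes.read_camera('wrist');save(p,'w3.png')
for k,z in(('gutter',3),('tube_mouth',52),('grip_post',52),('stop_plate',52),('pointer',48),('mark_clip',30),('chip_a',30)):
    print(k,[(round(r['score'],2),np.round(r['centre']),pix2plane(p,r['centre'],z)[:2],invB(th,pix2plane(p,r['centre'],z))) for r in eyes.spot_point(k,p)[:3]])
E
```

```text
t: 8.0
eef_pos: [628.4, -69.3, 146.8]
tcp_rot: [3.142, 0.0, 0.387]
ft_force: [0.4, -0.7, -1.6]
opening: 0.191
grip_force: 30.0
t: 9.25
eef_pos: [628.4, -69.4, 146.8]
tcp_rot: [3.142, 0.0, 1.26]
ft_force: [0.3, 0.3, -1.9]
opening: 0.189
grip_force: 30.0
at start yaw tx -0.028 ty 0.002 | at end yaw tx -0.026 ty -0.011 | tz -0.020 turn -5.457 from [628.4 -69.4 146.8] 1.2598
gutter [(0.64, array([286.,  63.]), array([426.6, -55. ]), array([-126.1,   19. ]))]
tube_mouth []
grip_post [(0.84, array([  7., 206.]), array([613.7,  81.3]), array([ 80.8, 122.8])), (0.41, array([278., 307.]), array([618.7, -91.7]), array([ 57.4, -48.7]))]
stop_plate [(0.85, array([ 58., 144.]), array([569.1,  66.9]), array([ 34.5, 115.9]))]
pointer []
mark_clip [(0.66, array([149., 338.]), array([663.2, -20.1]), array([113. ,  14.6]))]
chip_a [(0.82, array([258., 245.]), array([579.5, -71.3]), array([ 22.1, -22.1])), (0.73, array([288., 142.]), array([501.3, -69.3]), array([-54.7,  -7.4]))]
```

View pics/w3.png

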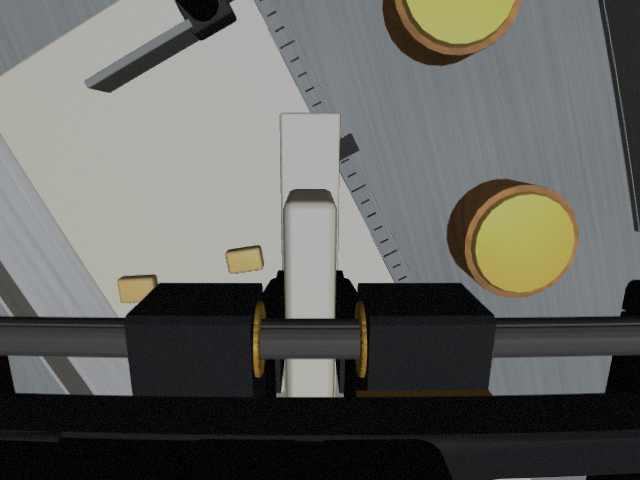

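```bash
python3 - <<'E'
from m import *
th=np.load('th.npy');p=eyes.read_camera('wrist')
for c,r in((5,143),(60,227),(115,310)): 
    w=pix2plane(p,(r,c),30);print('near edge',w[:2],invB(th,w))
for c,r in((20,64),(105,8)):
    w=pix2plane(p,(r,c),30);print('left edge',invB(th,w))
for r in eyes.cut_out('mark_clip',p)[:1]: print(r['centre'],invB(th,pix2plane(p,r['centre'],41)))
E
python3 -m inch '[[[-0.02,0,0],-1,1],[[0,0,0],-1,1],[[0,0,0],-1,1],[[0,0,0],-1,1],[[0,0,0],-1,1],[[0,0,0],-0.45,1],[[0,0,0.4],0,1],[[0,0,0.3],0,1],[[0,0,0],0,1],[[0,0,0],0,1]]'
python3 - <<'E'
from m import *
from go import plan
th=np.load('th.npy');w=B(th,(70,-28,59))[0];print(w);plan(*w,th[2]+np.pi/2)
p=eyes.read_camera('wrist');save(p,'w4.png')
for k,z in(('gutter',3),('grip_post',52),('stop_plate',52),('mark_clip',30),('chip_a',30)):
    print(k,[(round(r['score'],2),np.round(r['centre']),invB(th,pix2plane(p,r['centre'],z))) for r in eyes.spot_point(k,p)[:3]])
E
```

```text
near edge [451.7  55.3] [-83.3 123.7]
near edge [463.4  -9.7] [-82.4  57.6]
near edge [475.2 -78.7] [-82.1 -12.4]
left edge [-44.4 160.1]
left edge [ 23.6 160.9]
[145.8, 347.8] [119.3  14.1]
t: 11.0
eef_pos: [628.3, -70.6, 105.2]
tcp_rot: [3.141, 0.0, 1.732]
ft_force: [0.8, 0.0, -1.9]
opening: 0.187
grip_force: 30.0
[627.7 -69.2  59. ]
at start yaw tx 0.025 ty -0.006 | at end yaw tx 0.025 ty -0.006 | tz 0.771 turn -0.035 from [628.3 -70.6 105.2] 1.7324
gutter [(0.67, array([173.,  10.]), array([-124.8,   16.3]))]
grip_post []
stop_plate []
mark_clip []
chip_a [(0.85, array([236., 228.]), array([ 21.4, -20.4])), (0.73, array([215.,  99.]), array([-54.9,  -7.3])), (0.64, array([291., 171.]), array([-15.6, -55.1]))]
```

View pics/w4.png

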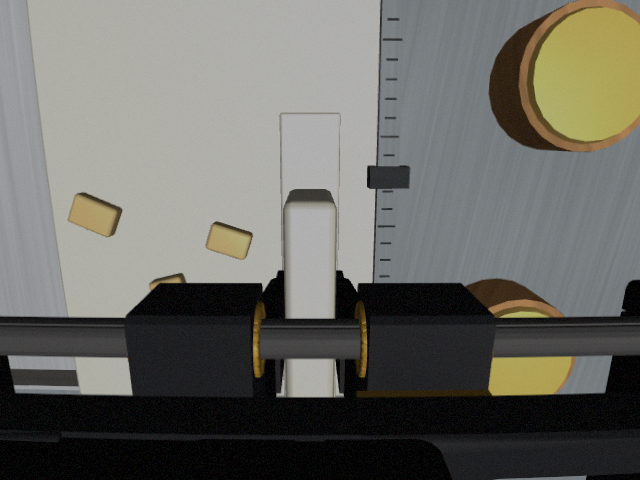

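```bash
python3 -m inch '[[[0.02,0,0.3],0,1],[[0,0,0.3],0,1],[[0,0,0.15],0,1],[[0,0,0],0,1],[[0,-0.1,0],0,1],[[0,-0.15,0],0,1],[[0,-0.2,0],0,1],[[0,-0.2,0],0,1],[[0,-0.2,0],0,1],[[0,-0.2,0],0,1]]'; python3 go.py 470 -97 59 1.735
```

```text
t: 12.55
eef_pos: [564.8, -79.7, 59.9]
tcp_rot: [3.141, 0.0, 1.732]
ft_force: [0.5, 0.3, -1.8]
opening: 0.191
grip_force: 30.0
at start yaw tx -0.031 ty -1.606 | at end yaw tx -0.026 ty -1.606 | tz 0.015 turn -0.030 from [564.8 -79.7  59.9] 1.7324
```

```bash
python3 -m inch '[[[0,-0.2,0],0,1],[[0,-0.2,0],0,1],[[0,-0.2,0],0,1],[[0,-0.2,0],0,1],[[0,-0.2,0],0,1],[[0,-0.18,0],0,1],[[0,-0.15,0],0,1],[[0,-0.15,0],0,1],[[0,-0.12,0],0,1],[[0,-0.06,0],0,1]]'
python3 - <<'E'
from m import *
th=np.load('th.npy')
P={n:eyes.read_camera(n) for n in('top','scene','wrist')}
s=P['scene']['pixels'][190:340,220:430,::-1];cv2.imwrite('pics/s5.png',cv2.resize(s,(800,571),interpolation=2))
for n,p in P.items():
    print(n,[(round(r['score'],2),np.round(r['centre']),invB(th,pix2plane(p,r['centre'],3))) for r in eyes.boxes_of('chip_a',p)[:4]])
E
```

```text
t: 13.8
eef_pos: [467.0, -95.6, 59.9]
tcp_rot: [-3.142, 0.0, 1.732]
ft_force: [-0.4, -0.6, -2.2]
opening: 0.187
grip_force: 30.0
top []
scene [(0.74, array([347., 280.]), array([  99.6, -220. ]))]
wrist [(0.75, array([258., 260.]), array([-120.9,  -26.8]))]
```

View pics/s5.png

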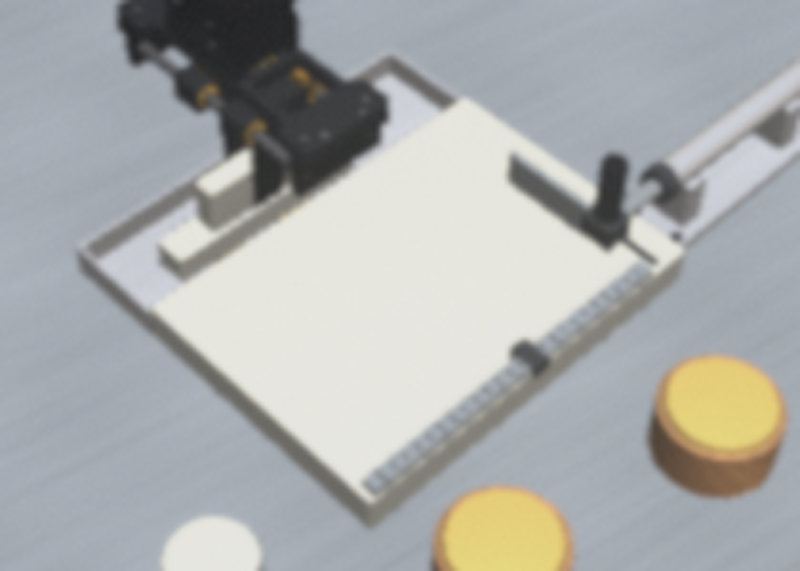

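```bash
python3 -m inch '[[[0,0,-0.5],0,1],[[0,0,-0.9],0,1],[[-0.4,0,-0.1],0,1],[[-0.8,-0.1,0],0,1],[[-0.8,-0.1,0],0,1],[[-0.8,-0.1,0],0,1],[[-0.8,-0.05,0],0,1],[[-0.4,0,0],0.94,1],[[0,0,0],1,1],[[0,0,0],1,1]]'
python3 - <<'E'
from m import *
th=np.load('th.npy')
P={n:eyes.read_camera(n) for n in('top','scene')}
a=P['top']['pixels'][180:330,230:400,::-1];b=P['scene']['pixels'][190:310,230:400,::-1]
cv2.imwrite('pics/s6.png',np.hstack([cv2.resize(a,(400,353),interpolation=2),cv2.resize(b,(400,353),interpolation=2)]))
for n,p in P.items():
    print(n,[(round(r['score'],2),np.round(r['centre']),invB(th,pix2plane(p,r['centre'],8))) for r in eyes.boxes_of('chip_a',p)[:4]])
E
```

```text
t: 15.35
eef_pos: [485.2, -336.0, 149.4]
tcp_rot: [-3.141, -0.0, 1.473]
ft_force: [0.4, 0.2, -1.9]
opening: 0.187
grip_force: 30.0
top [(0.62, array([271., 348.]), array([-85.8, -49.6]))]
scene [(0.45, array([250., 287.]), array([-101.7,  -24.9]))]
```

View pics/s6.png

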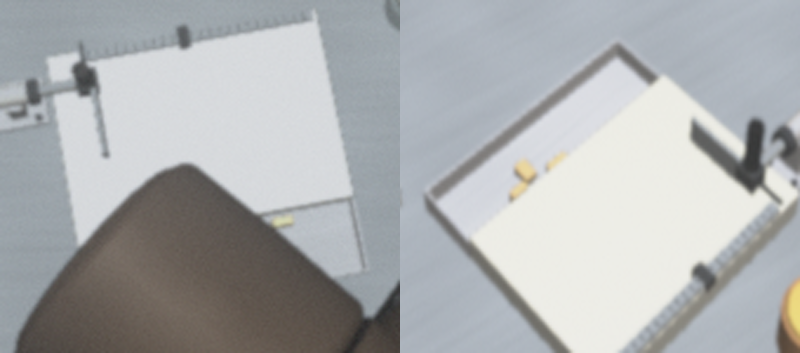

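All three chips lie in the gutter: in the right half of the picture they are at (525,170), (519,190) and (557,160). The slab is clear, so I'll return the scraper.

```bash
python3 -m inch '[[[0,0,0],1,1],[[0,0,0],1,1],[[0,0,0],1,1],[[0,0,0],1,1],[[0,0,0],1,1],[[0,0,0],1,1],[[0,0,0],1,1],[[0,0,0],1,1],[[0,0,0],1,1],[[0,0,0],1,1]]'; python3 -m inch '[[[0,0,0],1,1],[[0,0,0],1,1],[[0,0,0],1,1],[[0,0,0.2],1,1],[[0,0,0.3],1,1],[[0,0,0.3],1,1],[[0,0,0.3],0.95,1],[[0,0.04,0.3],0,1],[[0,0,0.3],0,1],[[0,0,0.1],0,1]]'; python3 go.py 485 -338.5 27.5 -0.008
```

```text
t: 16.8
eef_pos: [485.4, -335.6, 149.9]
tcp_rot: [3.142, 0.0, 0.603]
ft_force: [0.5, 0.8, -1.3]
opening: 0.19
grip_force: 30.0
t: 18.05
eef_pos: [484.9, -337.9, 40.5]
tcp_rot: [-3.141, 0.001, -0.002]
ft_force: [0.2, -0.2, -3.0]
opening: 0.191
grip_force: 30.0
at start yaw tx 0.001 ty 0.010 | at end yaw tx 0.001 ty 0.010 | tz 0.217 turn 0.071 from [ 484.9 -337.9   40.5] -0.0018
```

```bash
python3 -m inch '[[[0,0,0.1],0,1],[[0,0,0.06],0,1],[[0,0,0.03],0,1],[[0,0,0.02],0,1],[[0,0,0.01],0,1],[[0,0,0],0,1],[[0,0,0],0,0.2],[[0,0,0],0,0.2],[[0,0,0],0,0.2],[[0,0,0],0,0.2]]'; python3 go.py 485 -338.5 27.5 -0.008
```

```text
t: 19.3
eef_pos: [485.3, -338.2, 28.7]
tcp_rot: [3.141, -0.0, -0.003]
ft_force: [-0.6, -0.5, 0.3]
opening: 0.396
grip_force: 0.0
at start yaw tx -0.005 ty 0.005 | at end yaw tx -0.005 ty 0.005 | tz 0.020 turn 0.055 from [ 485.3 -338.2   28.7] -0.0032
```

```bash
python3 -m inch '[[[0,0,-0.4],0,0.2],[[0,0,-0.9],0,0.2],[[0.1,-0.3,-0.8],0,0.2],[[0.25,-0.8,-0.5],0,-0.2],[[0.27,-0.9,-0.26],0,-0.2],[[0.27,-0.9,0],0,-0.2],[[0.27,-0.9,0],0,-0.2],[[0.27,-0.9,0],0,-0.2],[[0.27,-0.9,0],0,-0.2],[[0.27,-0.9,0],0,-0.2]]'; python3 -m inch '[[[0.14,-0.46,0],0,-0.2],[[0,0,0],-1,-0.2],[[0,0,0],-0.95,-0.2],[[0,0,0],0,-0.2],[[0,0,0],0,-0.2],[[0,0,0],0,-0.2],[[0,0,0],0,-0.2],[[0,0,0],0,-0.2],[[0,0,0],0,-0.2],[[0,0,0],0,-0.2]]'
python3 - <<'E'
from m import *
th=np.load('th.npy');p=eyes.read_camera('wrist');save(p,'w7.png')
for k,z in(('tube_mouth',52),('grip_post',52),('stop_plate',52),('pointer',48),('mark_clip',30)):
    print(k,[(round(r['score'],2),np.round(r['centre']),pix2plane(p,r['centre'],z)[:2],invB(th,pix2plane(p,r['centre'],z))) for r in eyes.spot_point(k,p)[:2]])
t=eyes.read_camera('scene')
cv2.imwrite('pics/s7.png',t['pixels'][:,:,::-1])
for r in eyes.spot_point('scraper',t)[:4]: print(r['score'],pix2plane(t,r['centre'],0)[:2])
E
```

```text
t: 20.55
eef_pos: [605.0, 53.3, 200.3]
tcp_rot: [3.141, -0.0, -0.003]
ft_force: [0.3, -1.1, -0.8]
opening: 0.6
grip_force: 0.0
t: 21.8
eef_pos: [613.2, 79.0, 200.2]
tcp_rot: [3.141, 0.0, 0.167]
ft_force: [0.7, 0.6, -0.5]
opening: 0.602
grip_force: 0.0
tube_mouth [(0.61, array([226., 239.]), array([603.3, 131.6]), array([ 78.9, 174.1]))]
grip_post [(0.9, array([223., 308.]), array([614.8,  80.3]), array([ 81.7, 121.6]))]
stop_plate [(0.58, array([281., 315.]), array([569.6,  67.2]), array([ 35., 116.]))]
pointer [(0.67, array([178., 305.]), array([647.1,  88.1]), array([114.9, 124. ])), (0.66, array([228., 242.]), array([601.7, 130. ]), array([ 76.9, 172.8]))]
mark_clip [(0.65, array([180., 444.]), array([662.8, -21.5]), array([112.5,  13.3]))]
0.62 [ 291.3 -515. ]
0.62 [ 723.3 -454.6]
```

View pics/w7.png

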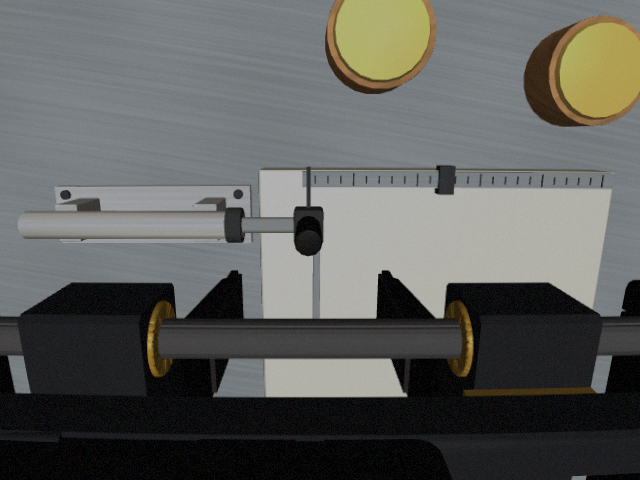

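The wrist view shows the post top at (308,243), the pointer tip at (309,168) and the clip spanning columns 437–455 around row 178.

```bash
python3 - <<'E'
from m import *
from go import plan
th=np.load('th.npy');p=eyes.read_camera('wrist')
g=lambda c,r,z:(pix2plane(p,(r,c),z)[:2],invB(th,pix2plane(p,(r,c),z)))
print('post top',g(308,243,110))
print('ptr',g(308.8,168,48),'clip top far',g(446,167,41),'clip top near',g(446,182,41))
# dark segmentation of pointer and clip columns
G=p['pixels'].max(2);
for r in(169,171,173,176,179,182,185,188,191): print(r,'ptr',[c for c in range(300,320) if G[r,c]<110],'clip',[(c) for c in range(430,465) if G[r,c]<85][::99**0 or 1][:1],[c for c in range(430,465) if G[r,c]<85][-1:])
plan(614,80,71,.167)
E
```

```text
post top (array([613.3,  80. ]), array([ 80.2, 121.6]))
ptr (array([655.2,  86.6]), array([122.7, 121.2])) clip top far (array([673.2, -17.2]), array([123.4,  15.9])) clip top near (array([662. , -19.9]), array([111.9,  15. ]))
169 ptr [300, 301, 302, 303, 304, 305, 306, 307, 308, 309, 310, 311, 312, 313, 314, 315, 316, 317, 318, 319] clip [430] [463]
171 ptr [303, 304, 305, 306, 307, 308, 309, 310, 311] clip [438] [454]
173 ptr [306, 307, 308, 309, 310] clip [438] [454]
176 ptr [306, 307, 308, 309, 310, 314, 315] clip [430] [454]
179 ptr [306, 307, 308, 309, 310, 314, 315] clip [430] [455]
182 ptr [306, 307, 308, 309, 310, 314, 315] clip [438] [455]
185 ptr [306, 307, 308, 309, 310] clip [438] [453]
188 ptr [307, 308, 309, 310] clip [435] [453]
191 ptr [307, 308, 309] clip [435] [453]
at start yaw tx 0.015 ty -0.014 | at end yaw tx 0.015 ty -0.014 | tz 2.154 turn -0.000 from [613.2  79.  200.2] 0.167
```

```bash
python3 -m inch '[[[0.01,-0.01,0.4],0,-0.2],[[0,0,0.6],0,-0.2],[[0,0,0.6],0,-0.2],[[0,0,0.4],0,-0.2],[[0,0,0.15],0,-0.2],[[0,0,0],0,1],[[0,0,0],0,1],[[0,0,0],0,1],[[0,0,0],0,1],[[0,0,0],0,1]]'; python3 -m inch '[[[0,0,0],0,1],[[0,0,0],0,1],[[0,0,0],0,1],[[0,0,0],0,1],[[0,0,0],0,1],[[0,0.05,0],0,1],[[0,0.1,0],0,1],[[0,0.15,0],0,1],[[0,0.15,0],0,1],[[0,0.15,0],0,1]]'; python3 go.py 613.7 80 71 .167
```

```text
t: 23.5
eef_pos: [613.8, 79.9, 71.6]
tcp_rot: [-3.141, -0.001, 0.167]
ft_force: [-0.2, 2.5, 3.0]
opening: 0.189
grip_force: 30.0
t: 24.75
eef_pos: [619.7, 44.5, 71.6]
tcp_rot: [-3.141, -0.0, 0.167]
ft_force: [-1.5, 6.6, 6.3]
opening: 0.184
grip_force: 30.0
at start yaw tx -0.000 ty -0.600 | at end yaw tx -0.001 ty -0.600 | tz 0.010 turn 0.001 from [619.7  44.5  71.6] 0.1671
```

```bash
python3 -m inch '[[[0,0.15,0],0,1],[[0,0.15,0],0,1],[[0,0.15,0],0,1],[[0,0.15,0],0,1],[[0,0.15,0],0,1],[[0,0.15,0],0,1],[[0,0.15,0],0,1],[[0,0.06,0],0,1],[[0,0,0],0,1],[[0,0,0],0,1]]'; python3 go.py 613.7 80 71 .167
python3 - <<'E'
from m import *
th=np.load('th.npy')
w=eyes.read_camera('wrist');t=eyes.read_camera('top');s=eyes.read_camera('scene')
W=cv2.resize(w['pixels'][40:240,240:440,::-1],(400,400),interpolation=2)
T=cv2.resize(t['pixels'][180:230,280:330,::-1],(400,400),interpolation=2)
cv2.imwrite('pics/w8.png',np.hstack([W,T]))
for n,p in(('w',w),('t',t),('s',s)):
  for k,z in(('pointer',48),('mark_clip',30)):
    print(n,k,[(round(r['score'],2),np.round(r['centre'],1),invB(th,pix2plane(p,r['centre'],z))) for r in eyes.spot_point(k,p)[:2]])
E
```

```text
t: 26.0
eef_pos: [630.6, -20.5, 71.6]
tcp_rot: [-3.141, -0.0, 0.167]
ft_force: [-2.7, 7.8, 7.0]
opening: 0.184
grip_force: 30.0
at start yaw tx 0.001 ty -1.699 | at end yaw tx 0.001 ty -1.699 | tz 0.010 turn -0.001 from [630.6 -20.5  71.6] 0.1669
w pointer [(0.66, array([205.7, 309.2]), array([115.2,  19.7]))]
w mark_clip [(0.88, array([204. , 318.5]), array([113.2,  15.1]))]
t pointer []
t mark_clip []
s pointer [(0.67, array([280.5, 360.1]), array([116.5,  14.5]))]
s mark_clip [(0.5, array([285.5, 361.3]), array([119.9,  17.1])), (0.38, array([250.4, 285.6]), array([-87.9, -39.7]))]
```

View pics/w8.png

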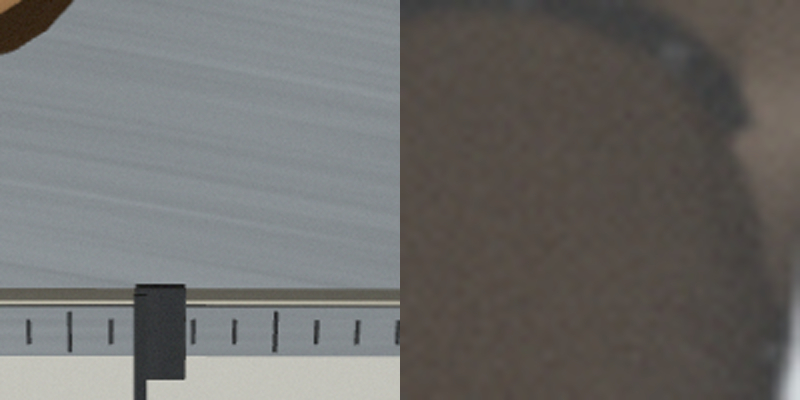

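The pointer is at crop columns 134–146 and the clip at 134–185, so the pointer is about 4.6 mm short of the clip's middle.

```bash
python3 -m inch '[[[0,0.04,0],0,1],[[0,0.035,0],0,1],[[0,0,0],0,1],[[0,0,0],0,1],[[0,0,0],0,1],[[0,0,0],0,1],[[0,0,0],0,1],[[0,0,0],0,1],[[0,0,0],0,1],[[0,0,0],0,1]]'
python3 - <<'E'
from m import *
th=np.load('th.npy')
w=eyes.read_camera('wrist');s=eyes.read_camera('scene')
W=cv2.resize(w['pixels'][160:260,270:370,::-1],(400,400),interpolation=2)
S=cv2.resize(s['pixels'][180:340,120:420,::-1],(400,213),interpolation=2);S=np.vstack([S,np.zeros((187,400,3),np.uint8)])
cv2.imwrite('pics/w9.png',np.hstack([W,S]))
for k,z in(('pointer',48),('mark_clip',30)):
    print(k,[(round(r['score'],2),np.round(r['centre'],1),invB(th,pix2plane(w,r['centre'],z))) for r in eyes.spot_point(k,w)[:2]])
print([(round(r['score'],2),pix2plane(s,r['centre'],0)[:2]) for r in eyes.spot_point('scraper',s)])
E
```

```text
t: 27.7
eef_pos: [631.3, -24.9, 71.6]
tcp_rot: [-3.141, -0.0, 0.167]
ft_force: [-1.5, 7.4, 6.9]
opening: 0.185
grip_force: 30.0
pointer [(0.81, array([206.3, 310.5]), array([114.9,  14.8]))]
mark_clip [(0.67, array([202.4, 311.3]), array([114. ,  14.3]))]
[(0.96, array([ 279.8, -517.2])), (0.64, array([ 719.5, -455.6])), (0.62, array([ 487. , -337.7]))]
```

View pics/w9.png

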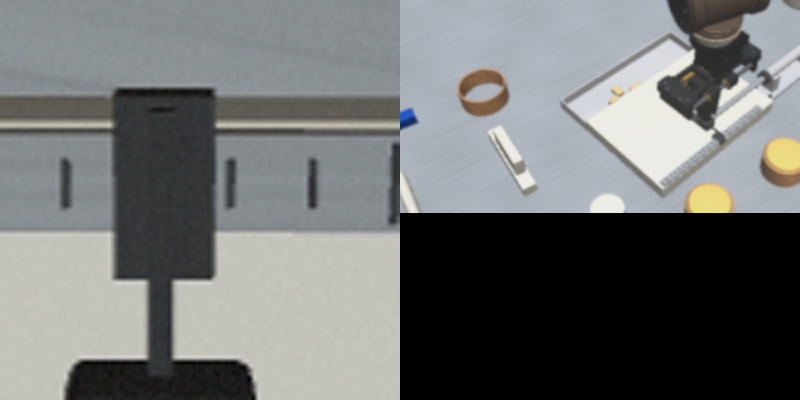

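The pointer (crop column 160) stands over the middle of the clip (114–214, centre 164), about 0.4 mm off. The scraper is back upright on the table and the chips are in the gutter.

```bash
python3 -c "
from cell import env
print(env.job_done())"
```

```text
the job is handed in; nothing more can be done
None
```

I handed in the job at about 28 s: the three chips are in the gutter, the scraper is back on the table on its underside, and the arm is holding the stop rod out with its pointer about 0.4 mm from the middle of the mark clip.

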